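Stow the cartridge and ease the sprung cabinet door shut

TASK

The spring-loaded sliding door of the low parts cabinet is propped open by the iron anvil weight. Lay the smoked-grey game cartridge flat in the open bay, then back the weight off along its ledge so that the door follows it slowly until fully shut, never letting the door snap back. Finally set the weight gently, upright, between the blue cheeks of its rest, leaving the teal jar and the red button cap alone.

Things in the scene. Friction and masses are not known exactly. Their poses are not given: they have to be found in the camera images.
- cartridge_center (a point): Centre of the smoked-grey game cartridge with a yellow label, lying flat: 68 (x, long) x 50 (y) x 16 mm (z, up), 80 g. It starts loose on the cart top.
- bay_floor (a point): On the floor (6 mm above the cart) of the fixed cabinet's open bay, mid of the part the open door leaves clear. Axes: x to the cabinet's rear, y the way the door opens, z up. Clear from here: 70 mm either way in x, 63 mm to the wall in -y, about 60 mm to the open door's edge in +y. Walls stand 56 mm above this floor; the clear door plate's upper face is 66 mm above it.
- track (a point): On the cabinet's front ledge: upper face (62 mm above the cart), mid-length, centre line. Axes as bay_floor. Ledge 300 mm long in y (150 either way). The weight slides on it between a 6 mm high front lip and 4 mm high rear rail, 50 mm apart. The door plate lies from x = +25 mm rearward, its upper face 10 mm above the ledge.
- door (a joint): Opening of the clear sliding door in m, along the cabinet's +y: 0 = fully shut, up to 0.145; starts at about 0.13. A spring always pulls it shut (1.5 N shut, 2.3 N at 0.13); the 0.35 kg door slams if set free more than a few mm from shut. A gentle return stays below about 0.15 m/s.
- door_tab (a point): Orange upright tab of the door, standing over the ledge: centre of its face on the shutting side (cabinet's -y), which rests against the weight's foot. Tab 44 mm wide across the ledge, 12 mm thick along it, from 3 to 60 mm above the ledge; this point 30 mm above the ledge. Moves with the door; with the door shut it lies 12 mm on the -y side of track. Axes as bay_floor.
- weight_center (a point): Half-way up the loose, upright cast-iron anvil weight: 60 mm tall, about 0.75 kg, x lengthwise, z up. Foot 66 x 36 x 14 mm high, waist 36 x 22. Head 36 to 60 mm above its underside: block 30 mm wide, x -31 to +13 mm, then round horn to x +31 with a flat end. Grip the head across (30 mm) or end to end (62 mm). It starts lengthwise on the ledge, foot against the tab; friction holds the door open.
- rest_floor (a point): Floor centre of the weight's fixed rest, 4 mm above the cart; x along the slot, y across, z up. Black plate 90 x 64 mm with two blue cheeks, 50 mm long in x, 6 mm thick, 72 mm high above this floor. Slot 44 mm wide, open at both ends and above. Cheeks are taller than the weight, so it must be held end to end to go in, lengthwise, either way round.
- jar_center (a point): Centre of the teal glass capacitor jar, 48 mm in diameter, 70 mm tall, standing loose. Bystander.
- cap_center (a point): Centre of the red plastic power button cap, 30 mm in diameter, 13 mm high, lying loose. Bystander.
Mind the look-alikes: they are no part of the job. There is more than one size of the part that bears weight_center; the job needs the largest.

How it is judged:
By the outcome, as a careful person would: the job done as asked, in the order asked, and still so for the second after the job is handed in, with the robot touching nothing.
It also fails if it takes over 70 s, if anything falls off the work surface, if the arm or the gripper's body presses on something with over 40 N, if the wrist force passes 120 N, or if a joint passes its speed limit or range.

ROBOT

A 7-joint arm with a two-finger parallel gripper is mounted at the origin on the work surface. World frame = base frame: x ahead of the robot, y to its left, z up, the work surface at z = 0. Lengths are in m, angles in rad, forces in N, time in s.
With the tool pointing down it reaches from about 0.425 to 0.875 m from the base axis. Payload 4.7 kg.
Tool frame: the origin (TCP) lies between the finger pads; the fingertips stand env.tcp_to_tips ahead of it and the grasp point (between the pads) lies 2 mm behind it (env.tcp_to_tips is the distance from the TCP to the fingertips, in m); z points along the fingers, y is the line along which they close (so a half turn about z gives the same grasp; the last joint's range is limited). The gripper opens to 85 mm and grips with 20 to 120 N. Pads are 22 mm wide; open, the fingers measure 114 mm over their backs; the gripper's body (76 mm by 85 mm) begins 54 mm behind the grasp point. The pads swing forward as they close: fully open they stand 13 mm farther back than shut.
Start: joints at [1.256, 0.321, -0.07, 1.45, 0.023, 1.371, -0.057], TCP at [0.21, -0.615, 0.248] pointing down, gripper open.
Joint ranges: [-2.86, 2.86], [-0.3, 2.09], [-1.38, 1.24], [0.06, 2.45], [-1.56, 4.7], [0.09, 2.05], [-2.69, 2.69]. Speed limits (rad/s): [2.57, 2.57, 3.14, 3.14, 3.14, 3.14, 3.14].

INTERFACE

Orientations are given as a unit quaternion [x, y, z, w].
In Python, from rig import state, imaging, ticket, env gives the robot as it stands. The module is installed in compiled form; this text tells all that it offers.
- The arm moves only by the tool jog_arm, never from a script. Its argument "moves" is a list of rows, each an object of numbers: "dx", "dy", "dz": the shift along the tool's x, y, z in cm; "twist": the turn about the tool's z in degrees; "hand": the opening, from -1 (shut) to 1 (fully open). A call has 1 to 20 rows; each row shifts and turns the commanded pose from where the row before left it, along the tool's axes as they then stand; what a row does not reach is not made up. A row lasts 1/10 s, in which the tool goes at most 50 mm and 8.59 degrees, less where a joint would pass 70% of its speed; a pose out of reach is approached as far as the arm can. A call is refused whole if a number of a shift passes 5 or a number of a turn 8.59, either way. A call with a gripper value outside its range is refused whole. The fingers move at their own pace and stop on an object; "force" is the grip in N (left out, the last holds). Time passes only in rows, so rows that do not move let the fingers close. It gives the time, the measured TCP pose, the force, the opening and the grip force at its end, in the units of the state.
- state(): the state, without advancing time (a new reading comes with each control period).
- imaging.camera(name): name is "side" or "top" or "wrist"; returns the picture (384x512x3 uint8, red, green, blue); there is no depth.
- imaging.camera_info(name): a dict with "fov_y" (degrees; the focal length in pixels is half the picture's height over the tangent of half this angle, whatever the lens; pixels are square), "cx", "cy" (the principal point, pixels), "rvec" (rotation vector, rad) and "tvec" (3), from world to camera coordinates, as OpenCV has them. Camera axes: x right, y down, z forward; pixel columns grow to the right and rows downward; lengths in m; the calibration is good to about 2 mm. A picture is of the moment at which its call begins: read the wrist's pose just before it. camera_info takes no time and is no camera call; for the wrist camera it gives the pose at the moment of the call.
- ticket.finish_job(): hands the job in; it is judged then, once.
The state is a dict: "time": time; "qpos": joint angles; "qd": joint speeds; "joint_torque": joint torques, N m; "tcp_pos": TCP position; "orientation": TCP orientation; "contact_force": force on the tool from outside, world axes, zero at the start; "wrist_torque": the same for the moment, N m; "width": opening from 0.0 (shut) to 1.0 (fully open); "grip_force": force on a finger pad.
Only numpy, scipy, OpenCV 4.12 (cv2) and the standard library are available. Lean on these libraries where they do the work, as an engineer would, in place of code of your own. Each camera call takes 0.05 s, during which the arm holds its last target. There are 200 camera calls.

## Working session

There is one attempt and no reset: what is moved stays moved. The work goes in short steps, Python scripts to look and compute and a tool call to move; the robot and the scene stay as the last step left them, time stands still between calls to the robot, and variables do not carry over. Pictures are saved under pics/ and viewed, at most 10 in all, crops included, and the job is handed in when it is done.

Besides the shell and the picture viewer there is one more tool, called after "Call:" as name(argument=value, ...), one argument or row to a line, values as JSON. jog_arm: Moves the arm, as the interface text tells. Its arguments: {"type":"object","properties":{"moves":{"type":"array","items":{"type":"object","properties":{"dx":{"type":"number"},"dy":{"type":"number"},"dz":{"type":"number"},"twist":{"type":"number"},"hand":{"type":"number"}}}},"force":{"type":"number"}},"required":["moves"]}

```bash
mkdir -p pics; ls
python3 - <<'E'
from rig import state, imaging, ticket, env
import cv2, numpy as np
s=state(); print({k:np.round(v,3) for k,v in s.items()}, env.tcp_to_tips)
for n in ("side","top"):
    im=imaging.camera(n); cv2.imwrite(f"pics/{n}0.png",cv2.resize(im[:,:,::-1],None,fx=1.5,fy=1.5)); np.save(f"pics/{n}0.npy",im)
    print(n,imaging.camera_info(n))
print(imaging.camera_info("wrist"))
E
```

```text
pics
{'time': np.float64(0.0), 'qpos': array([ 1.256,  0.322, -0.07 ,  1.452,  0.023,  1.371, -0.057]), 'qd': array([ 0.   ,  0.001,  0.001, -0.001, -0.   ,  0.   ,  0.001]), 'joint_torque': array([-0.0000e+00, -4.9359e+01, -3.8200e-01, -3.1434e+01,  1.3000e-02,
        1.1000e-02,  0.0000e+00]), 'tcp_pos': array([ 0.21 , -0.615,  0.247]), 'orientation': array([ 0.987,  0.164, -0.   , -0.001]), 'contact_force': array([-0.625, -0.554, -0.831]), 'wrist_torque': array([ 0.061,  0.022, -0.017]), 'grip_force': np.float64(0.0), 'width': np.float64(0.995)} 0.017
side {'fov_y': 44.02970890592384, 'cx': 252.41761502004795, 'cy': 190.47280075780495, 'rvec': array([ 2.35084935, -0.35483199,  0.11832787]), 'tvec': array([-0.52077306,  0.15540031,  1.09175388])}
top {'fov_y': 49.43939321416516, 'cx': 253.4086634968213, 'cy': 193.09826049472267, 'rvec': array([ 2.18117853, -2.1507976 ,  0.15858655]), 'tvec': array([-0.0511467 ,  0.52091627,  1.12668669])}
{'fov_y': 61.38138181733201, 'cx': 259.6149083208738, 'cy': 188.88597271950204, 'rvec': array([-2.34701737,  1.67870831,  0.25732448]), 'tvec': array([-0.64941805, -0.03934692,  0.37898166])}
```

View pics/top0.png

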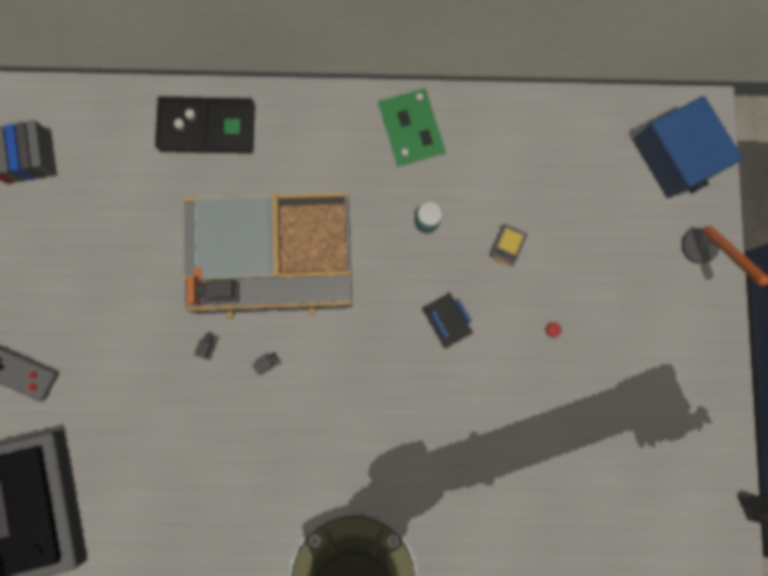

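View pics/side0.png

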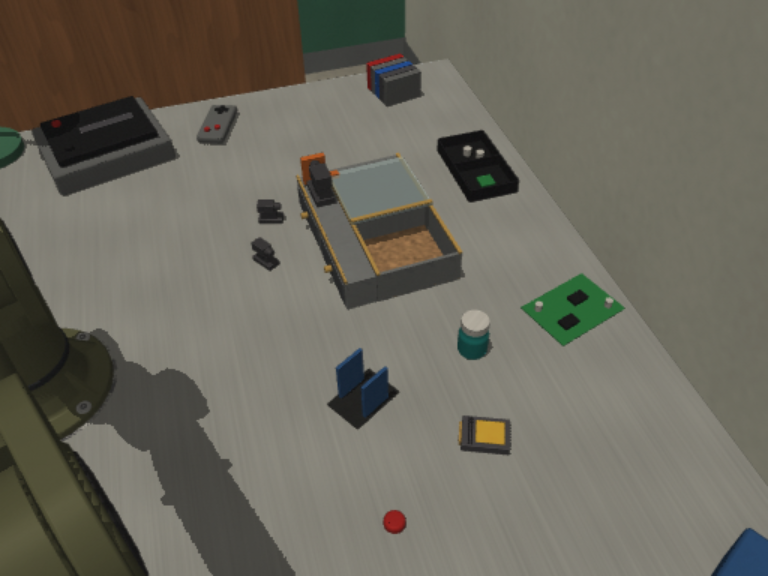

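Top view (768x576 scale): cabinet at (268,252), large anvil on ledge by the orange tab (218,289); smaller anvils loose at (206,346) and (266,363). Cartridge with yellow label at (508,243), rest (447,320), jar (428,216), cap (553,330). The anvil meant is the one on the ledge: it is the largest and props the tab.

```bash
cat > h.py <<'E'
import numpy as np, cv2
from rig import state, imaging, env
def cam(n):
    i=imaging.camera_info(n); R=cv2.Rodrigues(i["rvec"])[0]; f=192/np.tan(np.radians(i["fov_y"]/2))
    return R,np.array(i["tvec"]),f,i["cx"],i["cy"]
def ray(px,z,c):
    R,t,f,cx,cy=c; o=-R.T@t
    d=np.c_[(np.atleast_2d(px)-[cx,cy])/f,np.ones(len(np.atleast_2d(px)))]@R
    return o+d*((z-o[2])/d[:,2])[:,None]
def proj(P,c):
    R,t,f,cx,cy=c; q=np.atleast_2d(P)@R.T+t
    return q[:,:2]/q[:,2:]*f+[cx,cy]
def mask(im,lo,hi):
    h=cv2.cvtColor(im,cv2.COLOR_RGB2HSV); return cv2.inRange(h,np.array(lo),np.array(hi))
def blobs(m,amin=20):
    cs,_=cv2.findContours(m,cv2.RETR_EXTERNAL,cv2.CHAIN_APPROX_NONE)
    return [(c,cv2.minAreaRect(c),cv2.contourArea(c)) for c in cs if cv2.contourArea(c)>amin]
E
python3 - <<'E'
from h import *
np.set_printoptions(precision=4,suppress=True)
im=np.load("pics/top0.npy"); c=cam("top")
for n,lo,hi,z in (("yellow",(18,120,100),(35,255,255),.016),("red",(0,150,80),(4,255,255),.013),("blue",(100,100,60),(125,255,255),.076),("orange",(4,150,100),(16,255,255),.12),("teal",(80,100,30),(98,255,255),.03)):
    for k,r,a in blobs(mask(im,lo,hi),15):
        print(n,np.round(r[0],1),np.round(r[1],1),round(a),ray(r[0],z,c)[0],[np.round(p[:2],3).tolist() for p in ray(cv2.boxPoints(r),z,c)])
# cabinet
print(ray(np.array([[186,308],[350,303],[350,273],[348,196],[185,198]])/1.5,.066,c))
b=cv2.resize(im[120:260,100:380][:,:,::-1],None,fx=2.85,fy=2.85,interpolation=cv2.INTER_CUBIC)
cv2.imwrite("pics/cabcrop.png",b)
E
```

```text
yellow [339.9 160.2] [12.6 13.4] 146 [ 0.6224 -0.2907  0.016 ] [[0.611, -0.266], [0.648, -0.282], [0.634, -0.315], [0.597, -0.299]]
yellow [206.5 155.8] [53.2 47.1] 88 [0.6289 0.0908 0.016 ] [[0.703, 0.163], [0.711, 0.028], [0.556, 0.02], [0.549, 0.152]]
red [368.5 219. ] [6. 7.] 32 [ 0.4554 -0.3703  0.013 ] [[0.464, -0.361], [0.464, -0.38], [0.447, -0.38], [0.447, -0.36]]
blue [292.9 215.5] [17.   2.4] 18 [ 0.4575 -0.1491  0.076 ] [[0.475, -0.135], [0.478, -0.14], [0.44, -0.164], [0.437, -0.158]]
blue [  8.6 101.8] [37.9 12. ] 223 [0.7561 0.6258 0.076 ] [[0.801, 0.661], [0.812, 0.631], [0.712, 0.591], [0.7, 0.62]]
blue [463.7  93.7] [49.9 42. ] 1908 [ 0.805  -0.6267  0.076 ] [[0.835, -0.542], [0.9, -0.648], [0.775, -0.711], [0.712, -0.606]]
orange [127.  193.5] [15.  4.] 52 [0.5046 0.2808 0.12  ] [[0.524, 0.287], [0.524, 0.277], [0.485, 0.275], [0.485, 0.285]]
orange [491.8 169.8] [54.4  7.1] 236 [ 0.5819 -0.6665  0.12  ] [[0.626, -0.611], [0.64, -0.625], [0.538, -0.721], [0.525, -0.707]]
[[0.4791 0.3025 0.066 ]
 [0.4925 0.0106 0.066 ]
 [0.5469 0.0116 0.066 ]
 [0.6896 0.0179 0.066 ]
 [0.6803 0.3147 0.066 ]]
```

View pics/cabcrop.png

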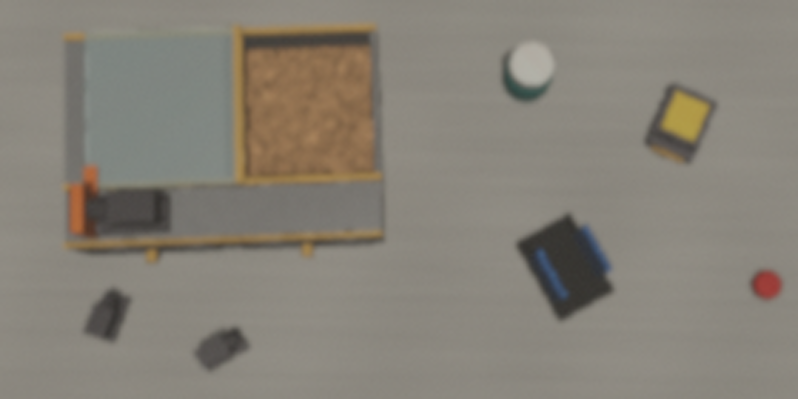

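Crop: anvil horn points to the tab (90,205), the block end at (165,208); the two at (107,315) and (221,348) are visibly smaller, so the ledge one is meant. The cartridge spans about (645..716, 82..162).

```bash
cat >> h.py <<'E'
def th():
    q=state()["orientation"]; return 2*np.arctan2(q[1],q[0])
def go(p,yaw=None):
    s=state(); t=th(); d=np.array(p)-s["tcp_pos"]
    print("t",round(s["time"],2),"tcp",np.round(s["tcp_pos"],4),"yaw",round(np.degrees(t),2),"cm dx,dy,dz:",np.round(100*np.array([d[0]*np.cos(t)+d[1]*np.sin(t),d[0]*np.sin(t)-d[1]*np.cos(t),-d[2]]),2),
      "" if yaw is None else ("twist",round((np.degrees(t)-yaw+90)%180-90,2)))
E
python3 - <<'E'
from h import *
R,t,*_=cam("wrist"); o=-R.T@t; print(o,o-state()["tcp_pos"],R[2])
go([.56,-.27,.25],-22)
E
```

```text
[ 0.28105712 -0.59086443  0.3725657 ] [0.07133844 0.02389798 0.12521549] [-0.28208599 -0.09475679 -0.9546982 ]
t 0.1 tcp [ 0.2097 -0.6148  0.2474] yaw 18.84 cm dx,dy,dz: [ 44.29 -21.32  -0.26] ('twist', np.float64(40.84))
```

Call:
jog_arm(
  moves=[
    {"dx": 1.5, "dy": -0.7},
    {"dx": 3, "dy": -1.4},
    {"dx": 3, "dy": -1.4},
    {"dx": 3, "dy": -1.4},
    {"dx": 3, "dy": -1.4},
    {"dx": 3, "dy": -1.4},
    {"dx": 3, "dy": -1.4},
    {"dx": 3, "dy": -1.4},
    {"dx": 3, "dy": -1.4},
    {"dx": 3, "dy": -1.4},
    {"dx": 3, "dy": -1.4},
    {"dx": 3, "dy": -1.4},
    {"dx": 3, "dy": -1.4},
    {"dx": 3, "dy": -1.4},
    {"dx": 3, "dy": -1.4},
    {"dx": 2, "dy": -1},
    {"twist": 7},
    {"twist": 7},
    {"twist": 7},
    {"twist": 7},
  ],
)

```text
validation failed for argument at $.mo...
```

Call:
jog_arm(
  moves=[
    {"twist": 7},
    {"twist": 6},
    {},
    {},
  ],
)

```text
validation failed for argument at $.mo...
```

Run:
```python
from h import *
np.set_printoptions(precision=4,suppress=True)
go([.61,-.285,.1],-22)
c=cam("wrist"); im=imaging.camera("wrist"); np.save("pics/w1.npy",im); cv2.imwrite("pics/w1.png",im[:,:,::-1])
for k,r,a in blobs(mask(im,(18,120,100),(35,255,255)),30): print(r,a,ray(r[0],.016,c),ray(cv2.boxPoints(r),.016,c)[:,:2])
```

```text
t 0.1 tcp [ 0.2097 -0.6148  0.2474] yaw 18.84 cm dx,dy,dz: [ 48.53 -18.28  14.74] ('twist', np.float64(40.84))
```

View pics/w1.png

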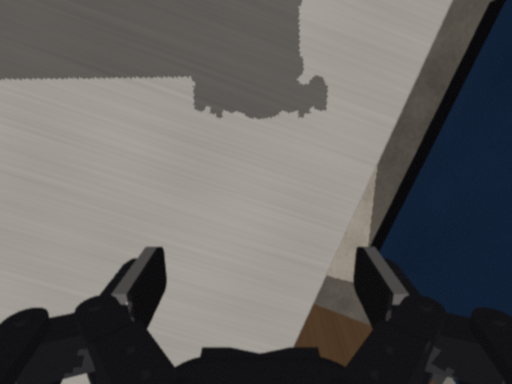

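The move was refused (rows probably need all five fields); the wrist view only shows bare table, with the fingers at (150,280) and (370,280).

Call:
jog_arm(
  moves=[
    {"dx": 1.5, "dy": -0.6, "dz": 0, "twist": 0, "hand": 1},
    {"dx": 3, "dy": -1.1, "dz": 0, "twist": 0, "hand": 1},
    {"dx": 3, "dy": -1.1, "dz": 0, "twist": 0, "hand": 1},
    {"dx": 3, "dy": -1.1, "dz": 0, "twist": 0, "hand": 1},
    {"dx": 3, "dy": -1.1, "dz": 0, "twist": 0, "hand": 1},
    {"dx": 3, "dy": -1.1, "dz": 0, "twist": 0, "hand": 1},
    {"dx": 3, "dy": -1.1, "dz": 0, "twist": 0, "hand": 1},
    {"dx": 3, "dy": -1.1, "dz": 0, "twist": 0, "hand": 1},
    {"dx": 3, "dy": -1.1, "dz": 0, "twist": 0, "hand": 1},
    {"dx": 3, "dy": -1.1, "dz": 0, "twist": 0, "hand": 1},
    {"dx": 3, "dy": -1.1, "dz": 0, "twist": 0, "hand": 1},
    {"dx": 3, "dy": -1.1, "dz": 0, "twist": 0, "hand": 1},
    {"dx": 3, "dy": -1.1, "dz": 0, "twist": 0, "hand": 1},
    {"dx": 3, "dy": -1.1, "dz": 0, "twist": 0, "hand": 1},
    {"dx": 3, "dy": -1.1, "dz": 0, "twist": 0, "hand": 1},
    {"dx": 2, "dy": -1.1, "dz": 0, "twist": 0, "hand": 1},
  ],
  force=30,
)

```text
time: 1.75
tcp_pos: [0.5874, -0.3026, 0.2481]
orientation: [0.986, 0.165, 0.0, -0.001]
contact_force: [-0.4, -0.7, -0.5]
width: 1.002
grip_force: 0.0
```

Call:
jog_arm(
  moves=[
    {"dx": 0, "dy": 0, "dz": 0, "twist": 7, "hand": 1},
    {"dx": 0, "dy": 0, "dz": 0, "twist": 7, "hand": 1},
    {"dx": 0, "dy": 0, "dz": 0, "twist": 7, "hand": 1},
    {"dx": 0, "dy": 0, "dz": 0, "twist": 7, "hand": 1},
    {"dx": 0, "dy": 0, "dz": 0, "twist": 7, "hand": 1},
    {"dx": 0, "dy": 0, "dz": 0, "twist": 6, "hand": 1},
    {"dx": 0, "dy": 0, "dz": 0, "twist": 0, "hand": 1},
    {"dx": 0, "dy": 0, "dz": 0, "twist": 0, "hand": 1},
  ],
)

```text
time: 2.55
tcp_pos: [0.5855, -0.3053, 0.2483]
orientation: [0.982, -0.19, -0.0, -0.0]
contact_force: [0.8, 0.3, -0.6]
width: 1.002
grip_force: 0.0
```

Run:
```python
from h import *
np.set_printoptions(precision=4,suppress=True)
go([.61,-.285,.1],-22)
c=cam("wrist"); im=imaging.camera("wrist"); np.save("pics/w2.npy",im); cv2.imwrite("pics/w2.png",im[:,:,::-1])
for k,r,a in blobs(mask(im,(18,120,100),(35,255,255)),30): print(r,a,ray(r[0],.016,c),ray(cv2.boxPoints(r),.016,c)[:,:2])
```

```text
t 2.55 tcp [ 0.5855 -0.3053  0.2483] yaw -21.96 cm dx,dy,dz: [ 1.51 -2.8  14.83] ('twist', np.float64(0.04))
((4.200008392333984, 303.9000244140625), (5.366562843322754, 11.180339813232422), 63.43495178222656) 44.0 [[0.5309 0.0745 0.016 ]] [[0.5338 0.0821]
 [0.5354 0.0656]
 [0.528  0.067 ]
 [0.5264 0.0836]]
((234.0, 134.5), (37.0, 32.0), 90.0) 1150.5 [[ 0.6207 -0.2898  0.016 ]] [[ 0.6455 -0.2816]
 [ 0.6325 -0.3137]
 [ 0.5951 -0.2983]
 [ 0.6085 -0.2651]]
```

View pics/w2.png

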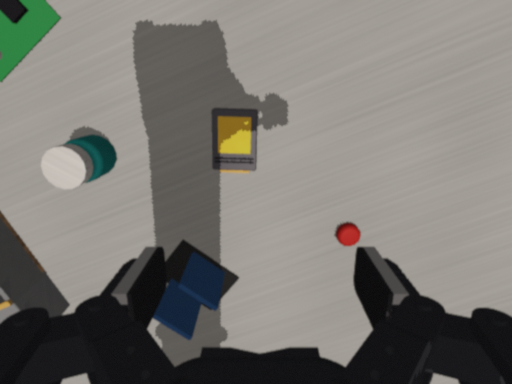

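Wrist view: cartridge upright in the picture, top face about columns 212-257, rows 108-167 (label 234,134); jar (80,160), rest (190,290), cap (348,234).

Run:
```python
from h import *
c=cam("wrist"); P=ray([[234.5,138]],.016,c); print(P, ray([[212,108],[257,108],[257,167],[212,167]],.016,c))
go([*P[0,:2],.02],-22)
```

```text
[[ 0.61692007 -0.28910935  0.016     ]] [[ 0.65551879 -0.27943869  0.016     ]
 [ 0.63742218 -0.32424988  0.016     ]
 [ 0.57721303 -0.29976633  0.016     ]
 [ 0.5963167  -0.25246111  0.016     ]]
t 2.6 tcp [ 0.5855 -0.3056  0.2483] yaw -21.99 cm dx,dy,dz: [ 2.3  -2.7  22.83] ('twist', np.float64(0.01))
```

Call:
jog_arm(
  moves=[
    {"dx": 1.2, "dy": -1.4, "dz": 2, "twist": 0, "hand": 1},
    {"dx": 1.1, "dy": -1.3, "dz": 3, "twist": 0, "hand": 1},
    {"dx": 0, "dy": 0, "dz": 4, "twist": 0, "hand": 1},
    {"dx": 0, "dy": 0, "dz": 4, "twist": 0, "hand": 1},
    {"dx": 0, "dy": 0, "dz": 4, "twist": 0, "hand": 1},
    {"dx": 0, "dy": 0, "dz": 3, "twist": 0, "hand": 1},
    {"dx": 0, "dy": 0, "dz": 2, "twist": 0, "hand": 1},
    {"dx": 0, "dy": 0, "dz": 1, "twist": 0, "hand": 1},
    {"dx": 0, "dy": 0, "dz": 0, "twist": 0, "hand": 1},
    {"dx": 0, "dy": 0, "dz": 0, "twist": 0, "hand": -1},
    {"dx": 0, "dy": 0, "dz": 0, "twist": 0, "hand": -1},
    {"dx": 0, "dy": 0, "dz": 0, "twist": 0, "hand": -1},
    {"dx": 0, "dy": 0, "dz": 0, "twist": 0, "hand": -1},
    {"dx": 0, "dy": 0, "dz": 0, "twist": 0, "hand": -1},
    {"dx": 0, "dy": 0, "dz": 0, "twist": 0, "hand": -1},
  ],
  force=30,
)

```text
time: 4.1
tcp_pos: [0.6181, -0.2905, 0.0203]
orientation: [0.981, -0.192, 0.002, 0.0]
contact_force: [-0.3, -0.3, 6.3]
width: 0.574
grip_force: 32.8
```

Call:
jog_arm(
  moves=[
    {"dx": 0, "dy": 0, "dz": -1, "twist": 0, "hand": -1},
    {"dx": 0, "dy": 0, "dz": -3, "twist": 0, "hand": -1},
    {"dx": 0, "dy": 0, "dz": -4, "twist": -4, "hand": -1},
    {"dx": 0, "dy": 0, "dz": -4, "twist": -5, "hand": -1},
    {"dx": 0, "dy": 0, "dz": -4, "twist": -5, "hand": -1},
    {"dx": 0, "dy": 0, "dz": -3, "twist": -5, "hand": -1},
    {"dx": 0, "dy": 0, "dz": -1, "twist": -5.4, "hand": -1},
    {"dx": 0, "dy": -2, "dz": 0, "twist": 0, "hand": -1},
    {"dx": 0, "dy": -4, "dz": 0, "twist": 0, "hand": -1},
    {"dx": 0, "dy": -4, "dz": 0, "twist": 0, "hand": -1},
    {"dx": 0, "dy": -4, "dz": 0, "twist": 0, "hand": -1},
    {"dx": 0, "dy": -4, "dz": 0, "twist": 0, "hand": -1},
    {"dx": 0, "dy": -4, "dz": 0, "twist": 0, "hand": -1},
    {"dx": 0, "dy": -4, "dz": 0, "twist": 0, "hand": -1},
    {"dx": 0, "dy": -4, "dz": 0, "twist": 0, "hand": -1},
    {"dx": 0, "dy": -4, "dz": 0, "twist": 0, "hand": -1},
    {"dx": -1, "dy": -3, "dz": 0, "twist": 0, "hand": -1},
    {"dx": 0, "dy": 0, "dz": 0, "twist": 0, "hand": -1},
    {"dx": 0, "dy": 0, "dz": 0, "twist": 0, "hand": -1},
  ],
)

```text
time: 6.0
tcp_pos: [0.5905, 0.0812, 0.2171]
orientation: [1.0, 0.02, -0.001, 0.0]
contact_force: [1.1, -0.4, -1.2]
width: 0.573
grip_force: 32.0
```

Run:
```python
from h import *
np.set_printoptions(precision=4,suppress=True)
print(state()["grip_force"],state()["width"]); go([.618,.083,.03],2.4)
c=cam("wrist"); im=imaging.camera("wrist"); np.save("pics/w3.npy",im); cv2.imwrite("pics/w3.png",cv2.resize(im[:,:,::-1],None,fx=1.5,fy=1.5))
for a in ((.618,.083),): print(proj([[*a,.006]],c))
```

```text
32.02621579170227 0.5734074776671563
t 6.0 tcp [0.5905 0.0812 0.2171] yaw 2.35 cm dx,dy,dz: [ 2.75 -0.07 18.71] ('twist', np.float64(-0.05))
[[258.3896 135.9428]]
```

View pics/w3.png

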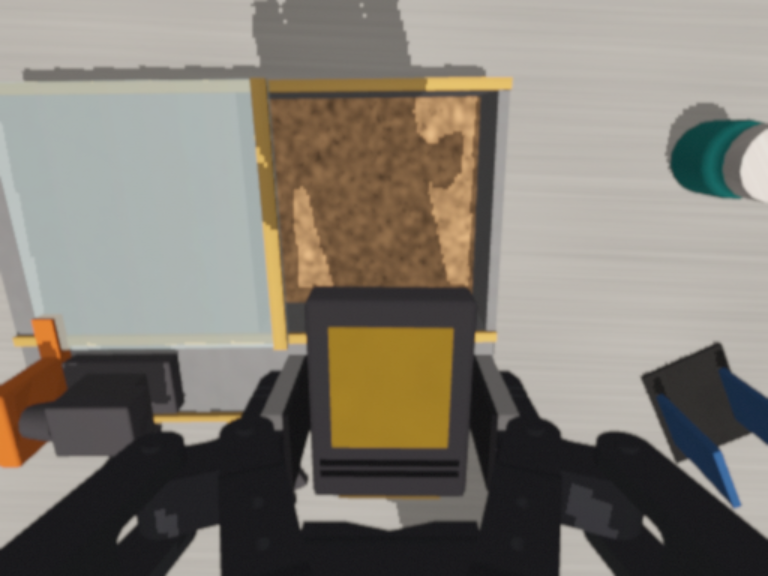

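Wrist view (768x576): bay floor corner rear-right (478,97), front floor edge near row 302; door edge line (262,80)-(282,345); right wall top inner (497,92); weight with block at (95,410), horn to the orange tab at (25,420); the held cartridge is square in the grip.

Run:
```python
from h import *
np.set_printoptions(precision=4,suppress=True)
c=cam("wrist")
def r(p,z,l): print(l,ray(np.array(p)/1.5,z,c)[:,:2].tolist())
r([(478,97),(471,290),(285,302)],.006,"floor rr, right, front")
r([(272,80),(284,345)],.072,"door edge outer")
r([(497,92),(488,330),(510,84),(495,338)],.062,"right wall top in; corner")
r([(495,338),(280,340)],.066,"rail")
r([(240,418),(155,420)],.068,"lip")
r([(136,455),(52,455),(150,412)],.122,"head block")
r([(25,395),(22,463)],.122,"tab top -y edge")
r([(185,410),(180,352)],.076,"foot end top")
```

```text
floor rr, right, front [[0.6900402924204214, 0.024980231880167736], [0.5584925381995983, 0.017816318989294977], [0.5440218837684944, 0.1536387616149685]]
door edge outer [[0.6895414450184532, 0.14313735552084303], [0.5403042997569721, 0.14089973148249096]]
right wall top in; corner [[0.6890671234009543, 0.024473867344343828], [0.5507004145674859, 0.015556821241625648], [0.693325962089475, 0.017923079009216816], [0.5454565737050674, 0.010625282752926735]]
rail [[0.547187247586246, 0.011643656505771302], [0.5407897012721906, 0.14459271890208708]]
lip [[0.48557221334718703, 0.1716507893946863], [0.481996713342987, 0.2268675010942486]]
head block [[0.4963619992047955, 0.21077003892814258], [0.4946758491046864, 0.25561531363000245], [0.5230598974514398, 0.2004288311043752]]
tab top -y edge [[0.530649688235526, 0.26328921284756424], [0.48896288807556726, 0.2725779357024951]]
foot end top [[0.4953240017139213, 0.20312326170632172], [0.5351979948184719, 0.2026452628432696]]
```

Call:
jog_arm(
  moves=[
    {"dx": 1.5, "dy": 0, "dz": 1, "twist": 0, "hand": -1},
    {"dx": 1.25, "dy": -0.1, "dz": 3, "twist": -0.5, "hand": -1},
    {"dx": 0, "dy": 0, "dz": 4, "twist": 0, "hand": -1},
    {"dx": 0, "dy": 0, "dz": 4, "twist": 0, "hand": -1},
    {"dx": 0, "dy": 0, "dz": 3, "twist": 0, "hand": -1},
    {"dx": 0, "dy": 0, "dz": 2, "twist": 0, "hand": -1},
    {"dx": 0, "dy": 0, "dz": 1, "twist": 0, "hand": -1},
    {"dx": 0, "dy": 0, "dz": 0.6, "twist": 0, "hand": -1},
    {"dx": 0, "dy": 0, "dz": 0.3, "twist": 0, "hand": -1},
    {"dx": 0, "dy": 0, "dz": 0.1, "twist": 0, "hand": -1},
    {"dx": 0, "dy": 0, "dz": 0, "twist": 0, "hand": -1},
  ],
)

```text
time: 7.15
tcp_pos: [0.6204, 0.0813, 0.0292]
orientation: [1.0, 0.024, 0.001, 0.0]
contact_force: [-0.2, -0.1, -1.5]
width: 0.575
grip_force: 32.0
```

Call:
jog_arm(
  moves=[
    {"dx": 0, "dy": 0, "dz": 0.2, "twist": 0, "hand": -1},
    {"dx": 0, "dy": 0, "dz": 0.1, "twist": 0, "hand": -1},
    {"dx": 0, "dy": 0, "dz": 0, "twist": 0, "hand": -1},
    {"dx": 0, "dy": 0, "dz": 0, "twist": 0, "hand": -1},
  ],
)

```text
time: 7.55
tcp_pos: [0.6203, 0.0813, 0.0263]
orientation: [1.0, 0.024, 0.001, 0.0]
contact_force: [-1.7, 0.7, 6.6]
width: 0.577
grip_force: 32.7
```

Call:
jog_arm(
  moves=[
    {"dx": 0, "dy": 0, "dz": 0, "twist": 0, "hand": 0.4},
    {"dx": 0, "dy": 0, "dz": 0, "twist": 0, "hand": 0.4},
    {"dx": 0, "dy": 0, "dz": 0, "twist": 0, "hand": 0.4},
    {"dx": 0, "dy": 0, "dz": -1, "twist": 0, "hand": 0.4},
    {"dx": 0, "dy": 0, "dz": -3, "twist": 0, "hand": 0.4},
    {"dx": 0, "dy": 0, "dz": -4, "twist": 0, "hand": 0.4},
    {"dx": 0, "dy": 0, "dz": -4, "twist": 0, "hand": 0.4},
    {"dx": 0, "dy": 0, "dz": -4, "twist": 0, "hand": 0.4},
    {"dx": 0, "dy": 0, "dz": -4, "twist": 0, "hand": 0.4},
    {"dx": 0, "dy": 0, "dz": -2, "twist": 0, "hand": 0.4},
  ],
)

```text
time: 8.55
tcp_pos: [0.6212, 0.0808, 0.2501]
orientation: [1.0, 0.023, 0.003, 0.0]
contact_force: [-0.0, -0.1, -0.1]
width: 0.697
grip_force: 0.0
```

Run:
```python
from h import *
print(np.round(state()["qpos"],2)); go([.511,.20,.25],-87)
```

```text
[ 0.23  0.3  -0.49  1.5   0.15  1.37 -1.8 ]
t 8.55 tcp [0.6212 0.0808 0.2501] yaw 2.69 cm dx,dy,dz: [-1.045e+01 -1.242e+01  1.000e-02] ('twist', np.float64(89.69))
```

Call:
jog_arm(
  moves=[
    {"dx": -1, "dy": -1.4, "dz": 0, "twist": 0, "hand": 0.4},
    {"dx": -2.3, "dy": -3.1, "dz": 0, "twist": 0, "hand": 0.4},
    {"dx": -2.3, "dy": -3.1, "dz": 0, "twist": 0, "hand": 0.4},
    {"dx": -2.3, "dy": -3.1, "dz": 0, "twist": 0, "hand": 0.4},
    {"dx": -2.3, "dy": -3.1, "dz": 0, "twist": 0, "hand": 0.4},
    {"dx": 0, "dy": 0, "dz": 0, "twist": -5, "hand": 0.4},
    {"dx": 0, "dy": 0, "dz": 0, "twist": -7.5, "hand": 0.4},
    {"dx": 0, "dy": 0, "dz": 0, "twist": -7.5, "hand": 0.4},
    {"dx": 0, "dy": 0, "dz": 0, "twist": -7.5, "hand": 0.4},
    {"dx": 0, "dy": 0, "dz": 0, "twist": -7.5, "hand": 0.4},
    {"dx": 0, "dy": 0, "dz": 0, "twist": -7.5, "hand": 0.4},
    {"dx": 0, "dy": 0, "dz": 0, "twist": -7.5, "hand": 0.4},
    {"dx": 0, "dy": 0, "dz": 0, "twist": -7.5, "hand": 0.4},
    {"dx": 0, "dy": 0, "dz": 0, "twist": -7.5, "hand": 0.4},
    {"dx": 0, "dy": 0, "dz": 0, "twist": -7.5, "hand": 0.4},
    {"dx": 0, "dy": 0, "dz": 0, "twist": -7.5, "hand": 0.4},
    {"dx": 0, "dy": 0, "dz": 0, "twist": -7.5, "hand": 0.4},
    {"dx": 0, "dy": 0, "dz": 0, "twist": -2.5, "hand": 0.4},
    {"dx": 0, "dy": 0, "dz": 0, "twist": 0, "hand": 0.4},
    {"dx": 0, "dy": 0, "dz": 0, "twist": 0, "hand": 0.4},
  ],
)

```text
time: 10.55
tcp_pos: [0.5106, 0.2141, 0.2445]
orientation: [0.69, 0.723, -0.001, -0.0]
contact_force: [-0.2, 0.0, -0.2]
width: 0.7
grip_force: 0.0
```

Run:
```python
from h import *
go([.511,.227,.113],93)
c=cam("wrist"); im=imaging.camera("wrist"); np.save("pics/w4.npy",im); cv2.imwrite("pics/w4.png",cv2.resize(im[:,:,::-1],None,fx=1.5,fy=1.5))
```

```text
t 10.55 tcp [0.5106 0.2141 0.2445] yaw 92.68 cm dx,dy,dz: [ 1.29  0.1  13.15] ('twist', np.float64(-0.32))
```

View pics/w4.png

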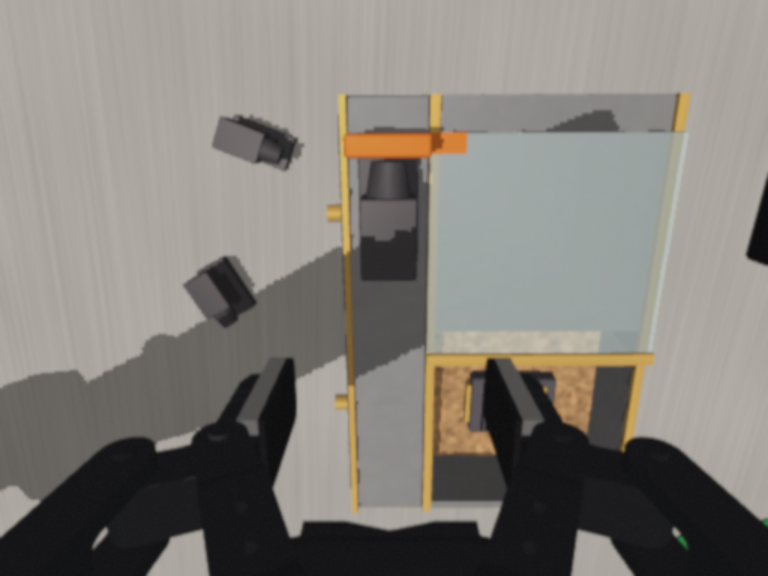

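Wrist view (768x576): head block's top at columns 360-418, rows 197-280 (partly in shadow), horn up to the orange tab at row 157; the small anvils at (255,140),(220,290) are clearly smaller. The cartridge lies flat in the bay at (510,400).

Run:
```python
from h import *
np.set_printoptions(precision=4,suppress=True)
c=cam("wrist")
def r(p,z,l): print(l,ray(np.array(p)/1.5,z,c)[:,:2].tolist())
P=ray(np.array([[389,238]])/1.5,.122,c)[0]
r([(389,238),(360,280),(418,280),(418,197),(360,197)],.122,"block")
r([(343,96),(354,508)],.068,"lip"); r([(435,96),(427,508)],.066,"rail")
go([P[0],P[1],.113],93)
```

```text
block [[0.508713287849556, 0.23696537783687874], [0.49430203107296755, 0.21342141012490431], [0.5252508340924882, 0.21487993738327152], [0.5224174577151328, 0.25879920502924963], [0.49303585689531604, 0.25741855505037]]
lip [[0.47851274505309277, 0.3082261882946136], [0.4922714537667984, 0.014931245065008869]]
rail [[0.5321421355318079, 0.31086963215878766], [0.5481246524672475, 0.015773737535810517]]
t 10.6 tcp [0.5108 0.2142 0.2447] yaw 92.69 cm dx,dy,dz: [ 2.29 -0.1  13.17] ('twist', np.float64(-0.31))
```

Call:
jog_arm(
  moves=[
    {"dx": 1.1, "dy": -0.1, "dz": 1, "twist": 0, "hand": 0.4},
    {"dx": 1.0, "dy": -0.1, "dz": 2.5, "twist": 0, "hand": 0.4},
    {"dx": 0, "dy": 0, "dz": 3, "twist": 0, "hand": 0.4},
    {"dx": 0, "dy": 0, "dz": 3, "twist": 0, "hand": 0.4},
    {"dx": 0, "dy": 0, "dz": 2, "twist": 0, "hand": 0.4},
    {"dx": 0, "dy": 0, "dz": 1, "twist": 0, "hand": 0.4},
    {"dx": 0, "dy": 0, "dz": 0.6, "twist": 0, "hand": 0.4},
    {"dx": 0, "dy": 0, "dz": 0, "twist": 0, "hand": 0.4},
    {"dx": 0, "dy": 0, "dz": 0, "twist": 0, "hand": 0},
    {"dx": 0, "dy": 0, "dz": 0, "twist": 0, "hand": -0.1},
    {"dx": 0, "dy": 0, "dz": 0, "twist": 0, "hand": -0.2},
    {"dx": 0, "dy": 0, "dz": 0, "twist": 0, "hand": -0.3},
    {"dx": 0, "dy": 0, "dz": 0, "twist": 0, "hand": -0.4},
    {"dx": 0, "dy": 0, "dz": 0, "twist": 0, "hand": -1},
    {"dx": 0, "dy": 0, "dz": 0, "twist": 0, "hand": -1},
  ],
  force=40,
)

```text
time: 12.1
tcp_pos: [0.5087, 0.2352, 0.1151]
orientation: [0.69, 0.724, 0.0, 0.0]
contact_force: [-0.8, -0.6, 5.3]
width: 0.343
grip_force: 41.1
```

Run:
```python
from h import *
print(state()["contact_force"],state()["grip_force"]); go([.511,.1,.113],92.8)
```

```text
[-0.84694267 -0.60999082  5.27807691] 41.05775713920593
t 12.1 tcp [0.5087 0.2352 0.1151] yaw 92.74 cm dx,dy,dz: [-13.52  -0.41   0.21] ('twist', np.float64(-0.06))
```

Call:
jog_arm(
  moves=[
    {"dx": -0.1, "dy": 0, "dz": 0, "twist": 0, "hand": -1},
    {"dx": -0.2, "dy": 0, "dz": 0, "twist": 0, "hand": -1},
    {"dx": -0.3, "dy": 0, "dz": 0, "twist": 0, "hand": -1},
    {"dx": -0.4, "dy": 0, "dz": 0, "twist": 0, "hand": -1},
    {"dx": -0.4, "dy": 0, "dz": 0, "twist": 0, "hand": -1},
    {"dx": -0.4, "dy": 0, "dz": 0, "twist": 0, "hand": -1},
    {"dx": -0.4, "dy": 0, "dz": 0, "twist": 0, "hand": -1},
    {"dx": -0.4, "dy": 0, "dz": 0, "twist": 0, "hand": -1},
    {"dx": -0.4, "dy": 0, "dz": 0, "twist": 0, "hand": -1},
    {"dx": -0.4, "dy": 0, "dz": 0, "twist": 0, "hand": -1},
    {"dx": -0.4, "dy": 0, "dz": 0, "twist": 0, "hand": -1},
    {"dx": -0.4, "dy": 0, "dz": 0, "twist": 0, "hand": -1},
    {"dx": -0.4, "dy": 0, "dz": 0, "twist": 0, "hand": -1},
    {"dx": -0.4, "dy": 0, "dz": 0, "twist": 0, "hand": -1},
    {"dx": -0.4, "dy": 0, "dz": 0, "twist": 0, "hand": -1},
    {"dx": -0.4, "dy": 0, "dz": 0, "twist": 0, "hand": -1},
    {"dx": -0.4, "dy": 0, "dz": 0, "twist": 0, "hand": -1},
    {"dx": -0.4, "dy": 0, "dz": 0, "twist": 0, "hand": -1},
    {"dx": -0.4, "dy": 0, "dz": 0, "twist": 0, "hand": -1},
    {"dx": -0.4, "dy": 0, "dz": 0, "twist": 0, "hand": -1},
  ],
)

```text
time: 14.1
tcp_pos: [0.5124, 0.1629, 0.1151]
orientation: [0.69, 0.724, 0.002, -0.0]
contact_force: [0.4, 5.4, 4.8]
width: 0.345
grip_force: 41.0
```

Run:
```python
from h import *
print(np.round(state()["contact_force"],1),state()["grip_force"],state()["width"]); go([.511,.1,.113],92.8)
c=cam("wrist"); im=imaging.camera("wrist"); np.save("pics/w5.npy",im)
for k,r,a in blobs(mask(im,(4,150,100),(14,255,255)),100): print(np.round(r[0],1),np.round(r[1],1),a)
```

```text
[0.4 5.4 4.8] 40.97914159297943 0.3451708795106094
t 14.1 tcp [0.5124 0.1629 0.1151] yaw 92.79 cm dx,dy,dz: [-6.28 -0.44  0.21] ('twist', np.float64(-0.01))
[275. 154.] [ 48. 146.] 5752.0
```

Call:
jog_arm(
  moves=[
    {"dx": -0.4, "dy": 0, "dz": 0, "twist": 0, "hand": -1},
    {"dx": -0.4, "dy": 0, "dz": 0, "twist": 0, "hand": -1},
    {"dx": -0.4, "dy": 0, "dz": 0, "twist": 0, "hand": -1},
    {"dx": -0.4, "dy": 0, "dz": 0, "twist": 0, "hand": -1},
    {"dx": -0.4, "dy": 0, "dz": 0, "twist": 0, "hand": -1},
    {"dx": -0.4, "dy": 0, "dz": 0, "twist": 0, "hand": -1},
    {"dx": -0.4, "dy": 0, "dz": 0, "twist": 0, "hand": -1},
    {"dx": -0.4, "dy": 0, "dz": 0, "twist": 0, "hand": -1},
    {"dx": -0.4, "dy": 0, "dz": 0, "twist": 0, "hand": -1},
    {"dx": -0.3, "dy": 0, "dz": 0, "twist": 0, "hand": -1},
    {"dx": -0.3, "dy": 0, "dz": 0, "twist": 0, "hand": -1},
    {"dx": -0.3, "dy": 0, "dz": 0, "twist": 0, "hand": -1},
    {"dx": -0.3, "dy": 0, "dz": 0, "twist": 0, "hand": -1},
    {"dx": -0.3, "dy": 0, "dz": 0, "twist": 0, "hand": -1},
    {"dx": -0.3, "dy": 0, "dz": 0, "twist": 0, "hand": -1},
    {"dx": -0.3, "dy": 0, "dz": 0, "twist": 0, "hand": -1},
    {"dx": -0.3, "dy": 0, "dz": 0, "twist": 0, "hand": -1},
    {"dx": -0.3, "dy": 0, "dz": 0, "twist": 0, "hand": -1},
    {"dx": -0.3, "dy": 0, "dz": 0, "twist": 0, "hand": -1},
    {"dx": -0.3, "dy": 0, "dz": 0, "twist": 0, "hand": -1},
  ],
)

```text
time: 16.15
tcp_pos: [0.5159, 0.0944, 0.1151]
orientation: [0.69, 0.724, 0.002, -0.0]
contact_force: [-1.7, 10.4, 8.7]
width: 0.343
grip_force: 41.8
```

Run:
```python
from h import *
print(np.round(state()["contact_force"],1),state()["grip_force"],state()["width"]); go([.511,.057,.113],92.8)
c=cam("wrist"); im=imaging.camera("wrist"); np.save("pics/w6.npy",im)
for k,r,a in blobs(mask(im,(4,150,100),(14,255,255)),100): print(np.round(r[0],1),np.round(r[1],1),a)
```

```text
[-1.7 10.4  8.7] 41.77000343799591 0.34331327123725897
t 16.15 tcp [0.5159 0.0944 0.1151] yaw 92.8 cm dx,dy,dz: [-3.71 -0.67  0.21] ('twist', np.float64(-0.0))
[275. 126.] [ 40. 150.] 4998.0
```

Call:
jog_arm(
  moves=[
    {"dx": -0.4, "dy": 0, "dz": -0.05, "twist": 0, "hand": -1},
    {"dx": -0.4, "dy": 0, "dz": -0.05, "twist": 0, "hand": -1},
    {"dx": -0.4, "dy": 0, "dz": 0, "twist": 0, "hand": -1},
    {"dx": -0.4, "dy": 0, "dz": 0, "twist": 0, "hand": -1},
    {"dx": -0.4, "dy": 0, "dz": 0, "twist": 0, "hand": -1},
    {"dx": -0.4, "dy": 0, "dz": 0, "twist": 0, "hand": -1},
    {"dx": -0.4, "dy": 0, "dz": 0, "twist": 0, "hand": -1},
    {"dx": -0.4, "dy": 0, "dz": 0, "twist": 0, "hand": -1},
    {"dx": -0.4, "dy": 0, "dz": 0, "twist": 0, "hand": -1},
    {"dx": -0.2, "dy": 0, "dz": 0, "twist": 0, "hand": -1},
    {"dx": 0, "dy": 0, "dz": 0, "twist": 0, "hand": -1},
    {"dx": 0, "dy": 0, "dz": 0, "twist": 0, "hand": 0.2},
    {"dx": 0, "dy": 0, "dz": 0, "twist": 0, "hand": 0.2},
    {"dx": 0, "dy": 0, "dz": 0, "twist": 0, "hand": 0.2},
    {"dx": 0, "dy": 0, "dz": -1, "twist": 0, "hand": 0.2},
    {"dx": 0, "dy": 0, "dz": -3, "twist": 0, "hand": 0.4},
    {"dx": 0, "dy": 0, "dz": -4, "twist": 0, "hand": 1},
    {"dx": 0, "dy": 0, "dz": -4, "twist": 0, "hand": 1},
    {"dx": 0, "dy": 0, "dz": -3, "twist": 0, "hand": 1},
    {"dx": 0, "dy": 0, "dz": 0, "twist": 0, "hand": 1},
  ],
)

```text
time: 18.2
tcp_pos: [0.5194, 0.0548, 0.2709]
orientation: [0.69, 0.724, 0.003, 0.004]
contact_force: [0.0, -0.2, 0.5]
width: 0.998
grip_force: 0.0
```

Call:
jog_arm(
  moves=[
    {"dx": 0, "dy": 0, "dz": 0, "twist": -5, "hand": 1},
    {"dx": 0, "dy": 0, "dz": 0, "twist": -7.5, "hand": 1},
    {"dx": 0, "dy": 0, "dz": 0, "twist": -7.5, "hand": 1},
    {"dx": 0, "dy": 0, "dz": 0, "twist": -7.5, "hand": 1},
    {"dx": 0, "dy": 0, "dz": 0, "twist": -7.5, "hand": 1},
    {"dx": 0, "dy": 0, "dz": 0, "twist": -7.5, "hand": 1},
    {"dx": 0, "dy": 0, "dz": 0, "twist": -7.5, "hand": 1},
    {"dx": 0, "dy": 0, "dz": 0, "twist": -7.5, "hand": 1},
    {"dx": 0, "dy": 0, "dz": 0, "twist": -7.5, "hand": 1},
    {"dx": 0, "dy": 0, "dz": 0, "twist": -7.5, "hand": 1},
    {"dx": 0, "dy": 0, "dz": 0, "twist": -7.5, "hand": 1},
    {"dx": 0, "dy": 0, "dz": 0, "twist": -7.5, "hand": 1},
    {"dx": 0, "dy": 0, "dz": 0, "twist": -2.5, "hand": 1},
    {"dx": 0, "dy": 0, "dz": 0, "twist": 0, "hand": 1},
    {"dx": 0, "dy": 0, "dz": 0, "twist": 0, "hand": 1},
  ],
)

```text
time: 19.7
tcp_pos: [0.5167, 0.0542, 0.265]
orientation: [-0.023, 1.0, -0.0, -0.0]
contact_force: [-0.7, -0.6, -0.2]
width: 1.002
grip_force: 0.0
```

Run:
```python
from h import *
go([.518,.062,.113],2.8); print(np.round(state()["qpos"],2))
c=cam("wrist"); im=imaging.camera("wrist"); np.save("pics/w7.npy",im); cv2.imwrite("pics/w7.png",cv2.resize(im[:,:,::-1],None,fx=1.5,fy=1.5))
```

```text
t 19.7 tcp [0.5167 0.0542 0.265 ] yaw 182.67 cm dx,dy,dz: [-0.17  0.77 15.2 ] ('twist', np.float64(-0.13))
[ 0.54  0.08 -0.72  1.72  0.05  1.36  1.42]
```

View pics/w7.png

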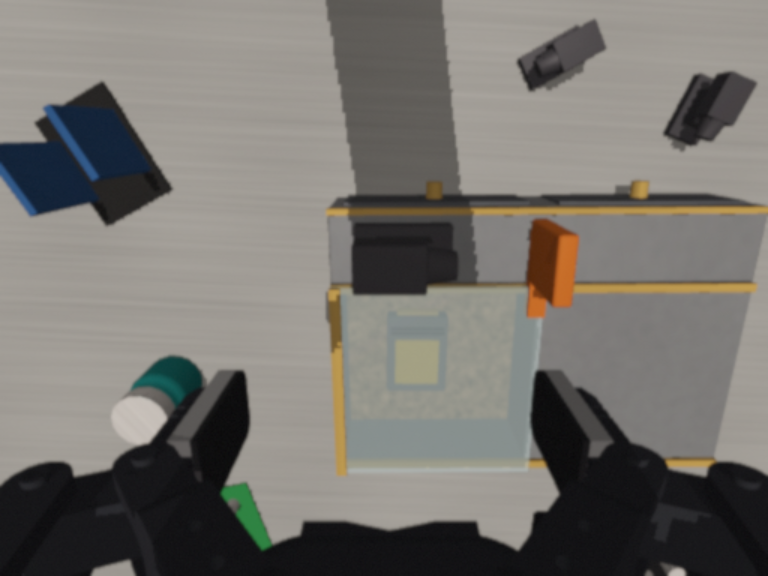

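Door is fully shut over the cartridge. Head of the weight: block columns 352-428, horn end 457, rows 238-294; tab clear of it at column 530. Rest at top left, plate (105,150).

Run:
```python
from h import *
np.set_printoptions(precision=4,suppress=True)
c=cam("wrist")
def r(p,z,l): print(l,ray(np.array(p)/1.5,z,c)[:,:2].tolist())
r([(352,268),(457,266),(352,240),(352,294),(428,294),(428,240)],.122,"head")
r([(530,270)],.122,"tab")
r([(102,83),(170,188),(108,224),(38,122)],.004,"plate")
P=ray(np.array([[404.5,266]])/1.5,.122,c)[0]
go([P[0],P[1],.113],2.8)
# rest cheeks in top cam
im=np.load("pics/top0.npy"); ct=cam("top")
for k,r_,a in blobs(mask(im,(100,90,50),(125,255,255)),8): print(np.round(r_[0],1),np.round(r_[1],1),a, ray(r_[0],.076,ct)[0,:2])
m=mask(im,(0,0,0),(180,255,75))|mask(im,(100,90,50),(125,255,255)); 
for k,r_,a in blobs(m,200):
    if 280<r_[0][0]<315 and 195<r_[0][1]<230: print("plate",np.round(r_[0],1),a,ray(cv2.boxPoints(r_),.004,ct)[:,:2],ray(r_[0],.004,ct))
```

```text
head [[0.5154455548794479, 0.03220164769881491], [0.5114385989704963, 0.09225914614134101], [0.4990788647913573, 0.03181147154820311], [0.5311732260603238, 0.032576589862833016], [0.5290948456340191, 0.07685492853870762], [0.4970728744658722, 0.07459777354525374]]
tab [[0.5118464425546092, 0.13434159725491346]]
plate [[0.4153688243981399, -0.16373409449898713], [0.4900171965727901, -0.1202192625846856], [0.521049186058645, -0.17249691787466453], [0.44518609143387566, -0.21561041149260035]]
t 19.75 tcp [0.5167 0.0542 0.2651] yaw 182.68 cm dx,dy,dz: [ 0.35  0.82 15.21] ('twist', np.float64(-0.12))
[292.9 215.8] [17.4  2.7] 31.5 [ 0.4568 -0.149 ]
[  8.7 101.9] [38.7 12.7] 231.0 [0.7559 0.6255]
[463.6  93.9] [50.9 42. ] 1950.0 [ 0.8043 -0.6265]
plate [298.9 212.5] 611.0 [[ 0.4915 -0.1247]
 [ 0.5254 -0.1822]
 [ 0.4521 -0.2241]
 [ 0.4188 -0.1668]] [[ 0.4718 -0.1745  0.004 ]]
```

Call:
jog_arm(
  moves=[
    {"dx": 0.15, "dy": 0.4, "dz": 1, "twist": 0, "hand": 1},
    {"dx": 0.15, "dy": 0.4, "dz": 3, "twist": 0, "hand": 1},
    {"dx": 0, "dy": 0, "dz": 4, "twist": 0, "hand": 1},
    {"dx": 0, "dy": 0, "dz": 4, "twist": 0, "hand": 1},
    {"dx": 0, "dy": 0, "dz": 2.5, "twist": 0, "hand": 1},
    {"dx": 0, "dy": 0, "dz": 1, "twist": 0, "hand": 1},
    {"dx": 0, "dy": 0, "dz": 0.6, "twist": 0, "hand": 1},
    {"dx": 0, "dy": 0, "dz": 0, "twist": 0, "hand": 1},
    {"dx": 0, "dy": 0, "dz": 0, "twist": 0, "hand": 0.8},
    {"dx": 0, "dy": 0, "dz": 0, "twist": 0, "hand": 0.7},
    {"dx": 0, "dy": 0, "dz": 0, "twist": 0, "hand": 0.6},
    {"dx": 0, "dy": 0, "dz": 0, "twist": 0, "hand": 0.5},
    {"dx": 0, "dy": 0, "dz": 0, "twist": 0, "hand": 0.3},
    {"dx": 0, "dy": 0, "dz": 0, "twist": 0, "hand": -1},
    {"dx": 0, "dy": 0, "dz": 0, "twist": 0, "hand": -1},
    {"dx": 0, "dy": 0, "dz": 0, "twist": 0, "hand": -1},
  ],
  force=70,
)

```text
time: 21.35
tcp_pos: [0.5142, 0.0624, 0.1053]
orientation: [-0.024, 1.0, -0.0, 0.001]
contact_force: [-1.1, 0.6, 5.3]
width: 0.712
grip_force: 78.0
```

Call:
jog_arm(
  moves=[
    {"dx": 0, "dy": 0, "dz": -0.5, "twist": 0, "hand": -1},
    {"dx": 0, "dy": 0, "dz": -1.5, "twist": 0, "hand": -1},
    {"dx": 0, "dy": 0, "dz": -2.5, "twist": 0, "hand": -1},
    {"dx": 0, "dy": 0, "dz": -2.5, "twist": 0, "hand": -1},
    {"dx": 0, "dy": 0, "dz": -2.5, "twist": 0, "hand": -1},
    {"dx": 0, "dy": 0, "dz": -2, "twist": 0, "hand": -1},
    {"dx": 0, "dy": 0, "dz": -1, "twist": 0, "hand": -1},
    {"dx": 0.3, "dy": -1, "dz": 0, "twist": 0, "hand": -1},
    {"dx": 0.6, "dy": -2.5, "dz": 0, "twist": 0, "hand": -1},
    {"dx": 0.6, "dy": -2.5, "dz": 0, "twist": 0, "hand": -1},
    {"dx": 0.6, "dy": -2.5, "dz": 0, "twist": 0, "hand": -1},
    {"dx": 0.6, "dy": -2.5, "dz": 0, "twist": 0, "hand": -1},
    {"dx": 0.6, "dy": -2.5, "dz": 0, "twist": 0, "hand": -1},
    {"dx": 0.6, "dy": -2.5, "dz": 0, "twist": 0, "hand": -1},
    {"dx": 0.6, "dy": -2.5, "dz": 0, "twist": 0, "hand": -1},
    {"dx": 0.6, "dy": -2.5, "dz": 0, "twist": 0, "hand": -1},
    {"dx": 0.6, "dy": -1.8, "dz": 0, "twist": 0, "hand": -1},
    {"dx": 0, "dy": 0, "dz": 0, "twist": 0, "hand": -1},
  ],
)

```text
time: 23.15
tcp_pos: [0.4645, -0.1727, 0.2272]
orientation: [-0.021, 1.0, -0.0, -0.002]
contact_force: [-0.2, 0.1, -7.7]
width: 0.709
grip_force: 78.6
```

Call:
jog_arm(
  moves=[
    {"dx": 0, "dy": 0, "dz": 0, "twist": 4, "hand": -1},
    {"dx": 0, "dy": 0, "dz": 0, "twist": 6, "hand": -1},
    {"dx": 0, "dy": 0, "dz": 0, "twist": 6, "hand": -1},
    {"dx": 0, "dy": 0, "dz": 0, "twist": 6, "hand": -1},
    {"dx": 0, "dy": 0, "dz": 0, "twist": 6, "hand": -1},
    {"dx": 0, "dy": 0, "dz": 0, "twist": 6, "hand": -1},
    {"dx": 0, "dy": 0, "dz": 0, "twist": 6, "hand": -1},
    {"dx": 0, "dy": 0, "dz": 0, "twist": 6, "hand": -1},
    {"dx": 0, "dy": 0, "dz": 0, "twist": 6, "hand": -1},
    {"dx": 0, "dy": 0, "dz": 0, "twist": 6, "hand": -1},
    {"dx": -2, "dy": 0, "dz": 0, "twist": 4.5, "hand": -1},
    {"dx": -2, "dy": 0, "dz": 0, "twist": 0, "hand": -1},
    {"dx": -2, "dy": 0, "dz": 0, "twist": 0, "hand": -1},
    {"dx": 0, "dy": 0, "dz": 0, "twist": 0, "hand": -1},
    {"dx": 0, "dy": 0, "dz": 0, "twist": 0, "hand": -1},
  ],
)

```text
time: 24.65
tcp_pos: [0.4979, -0.219, 0.2276]
orientation: [0.498, 0.867, 0.0, -0.002]
contact_force: [-0.7, 0.2, -6.7]
width: 0.716
grip_force: 78.8
```

Run:
```python
from h import *
print(state()["grip_force"],state()["width"],np.round(state()["contact_force"],1))
go([.468,-.168,.22],120)
c=cam("wrist"); im=imaging.camera("wrist"); np.save("pics/w8.npy",im); cv2.imwrite("pics/w8.png",cv2.resize(im[:,:,::-1],None,fx=1.5,fy=1.5))
```

```text
78.78971756830197 0.7161622041809823 [-0.7  0.2 -6.7]
t 24.65 tcp [ 0.4979 -0.219   0.2276] yaw 120.21 cm dx,dy,dz: [ 5.91 -0.02  0.76] ('twist', np.float64(0.21))
```

View pics/w8.png

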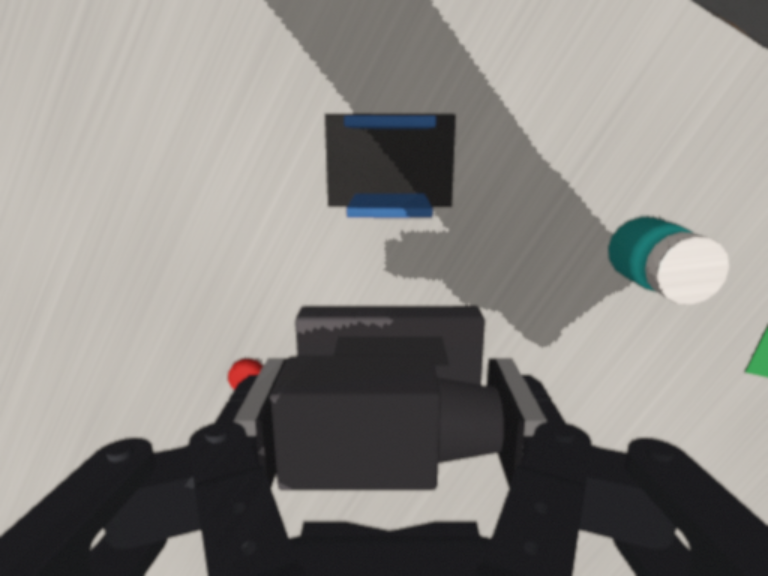

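Rest seen from above (768x576): plate corners (324,114),(455,114),(453,207),(328,207), blue cheeks rows 114-128 and 195-217; weight held upright and square, block end to end in the fingers, parallel to the slot.

Run:
```python
from h import *
np.set_printoptions(precision=4,suppress=True)
c=cam("wrist"); s=state(); t=th(); T=s["tcp_pos"]
def tool(p,z):
    P=ray(np.array(p)/1.5,z,c)-T; return np.c_[P[:,0]*np.cos(t)+P[:,1]*np.sin(t),P[:,0]*np.sin(t)-P[:,1]*np.cos(t)]*100
print("plate",tool([(324,114),(455,114),(453,207),(328,207)],.004))
print("near cheek top",tool([(346,206),(346,217),(432,206),(432,217)],.076))
print("far cheek top",tool([(344,115),(344,128),(436,115),(436,128)],.076))
print("head",tool([(274,391),(438,391),(440,489),(280,489)],T[2]+.0167), "foot far edge",tool([(297,318),(484,318)],T[2]-.0433+.014))
```

```text
plate [[ 8.831  -4.5555]
 [ 8.8306  4.3577]
 [ 2.5159  4.4656]
 [ 2.5144 -4.5191]]
near cheek top [[ 3.6106 -2.5719]
 [ 2.9805 -2.5885]
 [ 3.6114  2.3331]
 [ 2.9815  2.3494]]
far cheek top [[ 8.5175 -2.5505]
 [ 7.8481 -2.569 ]
 [ 8.5173  2.4223]
 [ 7.8481  2.4413]]
head [[ 1.3612 -2.9829]
 [ 1.3639  1.148 ]
 [-1.6071  1.2897]
 [-1.6114 -3.0294]] foot far edge [[ 1.5413 -3.236 ]
 [ 1.5442  3.1468]]
```

Call:
jog_arm(
  moves=[
    {"dx": 1, "dy": 0, "dz": 0, "twist": 0.1, "hand": -1},
    {"dx": 2, "dy": -0.1, "dz": 0, "twist": 0.1, "hand": -1},
    {"dx": 2, "dy": 0, "dz": 0, "twist": 0, "hand": -1},
    {"dx": 0.85, "dy": 0, "dz": 0, "twist": 0, "hand": -1},
    {"dx": 0, "dy": 0, "dz": 1, "twist": 0, "hand": -1},
    {"dx": 0, "dy": 0, "dz": 2.5, "twist": 0, "hand": -1},
    {"dx": 0, "dy": 0, "dz": 2.5, "twist": 0, "hand": -1},
    {"dx": 0, "dy": 0, "dz": 1.5, "twist": 0, "hand": -1},
    {"dx": 0, "dy": 0, "dz": 0.5, "twist": 0, "hand": -1},
    {"dx": 0, "dy": 0, "dz": 0, "twist": 0, "hand": -1},
    {"dx": 0, "dy": 0, "dz": 0, "twist": 0, "hand": -1},
  ],
)

```text
time: 25.8
tcp_pos: [0.4696, -0.1696, 0.15]
orientation: [0.5, 0.866, 0.0, 0.001]
contact_force: [0.3, -0.5, -7.8]
width: 0.711
grip_force: 78.7
```

Run:
```python
from h import *
np.set_printoptions(precision=4,suppress=True)
import math
T0=np.array([.4979,-.219]); t=np.radians(120.2)
X=np.array([np.cos(t),np.sin(t)]); Y=np.array([np.sin(t),-np.cos(t)])
W=T0+.0585*X-.0008*Y; print(W); go([*W,.0473],120)
```

```text
[ 0.4678 -0.1688]
t 25.8 tcp [ 0.4696 -0.1696  0.15  ] yaw 120.03 cm dx,dy,dz: [ 0.16 -0.12 10.27] ('twist', np.float64(0.03))
```

Weight underside now at about z=0.107, above the cheeks (0.076). Correct and lower.

Call:
jog_arm(
  moves=[
    {"dx": 0.15, "dy": -0.1, "dz": 0.5, "twist": 0, "hand": -1},
    {"dx": 0, "dy": 0, "dz": 1.5, "twist": 0, "hand": -1},
    {"dx": 0, "dy": 0, "dz": 2, "twist": 0, "hand": -1},
    {"dx": 0, "dy": 0, "dz": 2, "twist": 0, "hand": -1},
    {"dx": 0, "dy": 0, "dz": 1.5, "twist": 0, "hand": -1},
    {"dx": 0, "dy": 0, "dz": 1, "twist": 0, "hand": -1},
    {"dx": 0, "dy": 0, "dz": 0.6, "twist": 0, "hand": -1},
    {"dx": 0, "dy": 0, "dz": 0.3, "twist": 0, "hand": -1},
    {"dx": 0, "dy": 0, "dz": 0, "twist": 0, "hand": -1},
    {"dx": 0, "dy": 0, "dz": 0, "twist": 0, "hand": -1},
  ],
)

```text
time: 26.8
tcp_pos: [0.4678, -0.1686, 0.056]
orientation: [0.5, 0.866, 0.0, 0.001]
contact_force: [0.6, 0.6, -6.7]
width: 0.717
grip_force: 78.7
```

Run:
```python
from h import *
go([.4678,-.1688,.0473],120)
```

```text
t 26.8 tcp [ 0.4678 -0.1686  0.056 ] yaw 120.04 cm dx,dy,dz: [-0.02 -0.01  0.87] ('twist', np.float64(0.04))
```

Call:
jog_arm(
  moves=[
    {"dx": 0, "dy": 0, "dz": 0.2, "twist": 0, "hand": -1},
    {"dx": 0, "dy": 0, "dz": 0.2, "twist": 0, "hand": -1},
    {"dx": 0, "dy": 0, "dz": 0.1, "twist": 0, "hand": -1},
    {"dx": 0, "dy": 0, "dz": 0.1, "twist": 0, "hand": -1},
    {"dx": 0, "dy": 0, "dz": 0.1, "twist": 0, "hand": -1},
    {"dx": 0, "dy": 0, "dz": 0.1, "twist": 0, "hand": -1},
    {"dx": 0, "dy": 0, "dz": 0, "twist": 0, "hand": -1},
    {"dx": 0, "dy": 0, "dz": 0, "twist": 0, "hand": -1},
  ],
)

```text
time: 27.6
tcp_pos: [0.4673, -0.1684, 0.0474]
orientation: [0.5, 0.866, -0.0, 0.0]
contact_force: [-1.8, 0.1, -6.0]
width: 0.712
grip_force: 78.8
```

Still −6 N, so nearly but not quite down; ease further.

Call:
jog_arm(
  moves=[
    {"dx": 0, "dy": 0, "dz": 0.1, "twist": 0, "hand": -1},
    {"dx": 0, "dy": 0, "dz": 0, "twist": 0, "hand": -1},
    {"dx": 0, "dy": 0, "dz": 0.05, "twist": 0, "hand": -1},
    {"dx": 0, "dy": 0, "dz": 0, "twist": 0, "hand": -1},
  ],
)

```text
time: 28.0
tcp_pos: [0.4674, -0.1684, 0.0473]
orientation: [0.5, 0.866, -0.0, 0.0]
contact_force: [-6.8, 2.3, 9.4]
width: 0.714
grip_force: 81.4
```

Call:
jog_arm(
  moves=[
    {"dx": 0, "dy": 0, "dz": -0.05, "twist": 0, "hand": -1},
    {"dx": 0, "dy": 0, "dz": 0, "twist": 0, "hand": 0.45},
    {"dx": 0, "dy": 0, "dz": 0, "twist": 0, "hand": 0.5},
    {"dx": 0, "dy": 0, "dz": 0, "twist": 0, "hand": 0.6},
    {"dx": 0, "dy": 0, "dz": 0, "twist": 0, "hand": 0.7},
    {"dx": 0, "dy": 0, "dz": 0, "twist": 0, "hand": 0.9},
    {"dx": 0, "dy": 0, "dz": 0, "twist": 0, "hand": 1},
    {"dx": 0, "dy": 0, "dz": -0.5, "twist": 0, "hand": 1},
    {"dx": 0, "dy": 0, "dz": -2, "twist": 0, "hand": 1},
    {"dx": 0, "dy": 0, "dz": -3, "twist": 0, "hand": 1},
    {"dx": 0, "dy": 0, "dz": -4, "twist": 0, "hand": 1},
    {"dx": 0, "dy": 0, "dz": -4, "twist": 0, "hand": 1},
    {"dx": 0, "dy": 0, "dz": -3, "twist": 0, "hand": 1},
    {"dx": -3, "dy": 0, "dz": -2, "twist": 0, "hand": 1},
    {"dx": -3, "dy": 0, "dz": 0, "twist": 0, "hand": 1},
    {"dx": 0, "dy": 0, "dz": 0, "twist": 0, "hand": 1},
    {"dx": 0, "dy": 0, "dz": 0, "twist": 0, "hand": 1},
  ],
)

```text
time: 29.7
tcp_pos: [0.497, -0.2202, 0.231]
orientation: [0.5, 0.866, 0.0, -0.001]
contact_force: [-0.4, 0.2, -0.3]
width: 1.003
grip_force: 0.0
```

Run:
```python
from h import *
w=imaging.camera("wrist"); s=imaging.camera("side")
b=np.hstack([cv2.resize(w,(400,300)),cv2.resize(s,(400,300))]); b2=cv2.resize(s[90:300,170:350],(400,300))
b3=cv2.resize(w[50:200,180:380],(400,300))
cv2.imwrite("pics/final.png",np.vstack([b,np.hstack([b3,b2])])[:,:,::-1])
```

```text
(no output)
```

View pics/final.png

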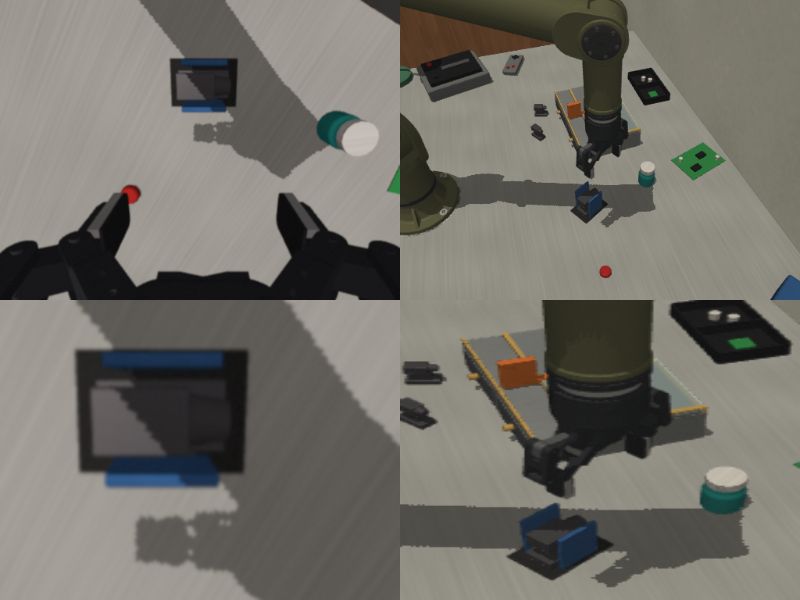

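The weight stands upright between the cheeks (wrist view 205,85), the door is shut, and the jar and cap are untouched.

```bash
python3 -c "
from rig import ticket
print(ticket.finish_job())"
```

```text
the job is handed in; nothing more can be done
None
```

The job is done and handed in at about 30 s of the 70 s allowed: the cartridge lies flat in the bay, the door followed the weight down at about 4 cm/s until fully shut, the weight stands upright between the blue cheeks of its rest, and the jar and cap were not touched.

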